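Sort the stacked, inspected battery packs into their trays

ROBOT

A 7-joint arm with a two-finger parallel gripper is mounted at the origin on the work surface. World frame = base frame: x ahead of the robot, y to its left, z up, the work surface at z = 0. Lengths are in mm, angles in rad, forces in N, time in s.
With the tool pointing down it reaches from about 425 to 975 mm from the base axis. Payload 16.7 kg.
Tool frame: the origin (TCP) lies midway between the tips of the shut fingers; the grasp point (between the pads) lies 19 mm behind it (pinch_z is the distance from the TCP to the grasp point, in mm); z points along the fingers, y is the line along which they close (so a half turn about z gives the same grasp; the last joint's range is limited). The gripper opens to 85 mm and grips with 20 to 120 N. Pads are 22 mm wide; open, the fingers measure 114 mm over their backs; the gripper's body (76 mm by 85 mm) begins 54 mm behind the grasp point. The pads swing forward as they close: fully open they stand 13 mm farther back than shut.
Start: joints at [-1.266, 0.426, 0.074, 1.606, -0.034, 1.111, -0.067], TCP at [295.908, 606.642, 231.302] pointing down, gripper open.
Joint ranges: [-2.85, 2.85], [-0.5, 2.14], [-1.23, 1.37], [0.21, 2.46], [-1.02, 4.16], [0.16, 2.05], [-2.73, 2.73]. Speed limits (rad/s): [1.89, 1.89, 2.39, 2.39, 3.01, 3.01, 3.01].

INTERFACE

Orientations are given as a unit quaternion [x, y, z, w].
In Python, from bench import get_state, camera, sign_off, outline_of, pinch_z gives the robot as it stands.
- The arm moves only by the tool step_arm, never from a script. Its argument "rows" is one flat list of numbers, 7 for each row, row after row: the shift along the tool's x, y, z each as a share of 15 cm, from -1 to 1, then the turn, a rotation vector about the tool's x, y, z each as a share of 120 degrees, from -1 to 1, then the opening, from 0 (shut) to 1 (fully open). In form: [tx, ty, tz, wx, wy, wz, hand, tx, ty, tz, wx, wy, wz, hand, ...]. A call has 1 to 8 rows; each row is the pose to reach, as a shift and turn from the pose commanded when the call began, along the tool's axes at that moment; what a row does not reach only later rows make up. A row lasts 1/8 s, in which the tool goes at most 62.5 mm and 10.7 degrees, less where a joint would pass 70% of its speed; a pose out of reach is approached as far as the arm can. A call with a number of a shift or a turn outside -1 to 1 is refused whole. A call with a gripper value outside its range is refused whole. The fingers move at their own pace and stop on an object; "squeeze" is the grip in N (left out, the last holds). Time passes only in rows, so rows that repeat a pose let the fingers close. It gives the time, the measured TCP pose, the force, the opening and the grip force at its end, in the units of the state.
- get_state(): the state, without advancing time (a new reading comes with each control period).
- camera(name): name is "side" or "top" or "wrist"; returns a dict with "color" (400x640x3 uint8, red, green, blue), "intrinsics" (3x3 intrinsics, pixels), "pose" (4x4, takes a point from camera to world coordinates); the wrist camera has in their place "tool_from_camera" (4x4, takes a point from camera to tool coordinates, whose origin is the TCP and whose axes are the flange's). Camera axes: x right, y up, looking along -z (the intrinsics and any distortion apply to the point x, -y, -z); pixel columns grow to the right and rows downward; lengths in mm; the calibration is good to about 2 mm. A picture is of the moment at which its call begins: read the wrist's pose just before it. There is no depth.
- sign_off(): hands the job in; it is judged then, once.
Trained networks look in a picture, given as the dict that the camera call returned (one of the last four; its "shot" number tells which), for a name from the list of things; names that differ only in an ending like _2 or _b are one class to them, and where a whole thing is asked for, a point or a joint stands for the part that bears it (a point fixed in the world has none). Each returns a list of dicts, best first, with "p" (0 to 1); they miss things now and then, are a little off and sometimes report something else, mostly with a low value. They report only what shows in the picture. A call takes as long as a camera call.
- outline_of(picture, query): "region" (400x640 bool, what is visible of it) and "at" ([column, row] in pixels, amid what is visible of it).
The state is a dict: "time": time; "joints": joint angles; "qd": joint speeds; "effort": joint torques, N m; "position": TCP position; "tcp_rot": TCP orientation; "wrist_force": force on the tool from outside, world axes, zero at the start; "moment": the same for the moment, N m; "gripper_width": finger opening in mm; "grasp_force": force on a finger pad.
Only numpy, scipy, OpenCV 4.12 (cv2) and the standard library are available. Lean on these libraries where they do the work, as an engineer would, in place of code of your own. Each camera call takes 0.05 s, during which the arm holds its last target. There are 200 camera calls.

TASK

The inspected battery packs - three in a stack and one beside it - each carry a coloured sticker: green passed, blue rework, red scrap, white retest. Take the stack apart and set every pack upright and flat on the floor of the tray of its own colour, inside the rim, then let go. Set them down gently without dropping, knocking down or tipping any pack, and leave the meter and the roll of stickers where they are.

Things in the scene. Friction and masses are not known exactly. Their poses are not given: they have to be found in the camera images.
- pack_green_mid (a point): a battery pack, a brick 110 mm long (its x axis), 52 mm wide (y), 50 mm high, 0.3 to 0.5 kg, yellow lower shell and black top, with a green inspection sticker 22 x 40 mm on its top at the +x end; this point is its centre, half-way up (25 mm above its underside) and its axes are the pack's. At the start three packs lie flat in a stack, stepped by about 28 mm along their length so that each sticker shows, and the fourth lies alone; both on 2 mm mats
- pack_blue_mid (a point): a battery pack, a brick 110 mm long (its x axis), 52 mm wide (y), 50 mm high, 0.3 to 0.5 kg, yellow lower shell and black top, with a blue inspection sticker 22 x 40 mm on its top at the +x end; this point is its centre, half-way up (25 mm above its underside) and its axes are the pack's
- pack_red_mid (a point): a battery pack, a brick 110 mm long (its x axis), 52 mm wide (y), 50 mm high, 0.3 to 0.5 kg, yellow lower shell and black top, with a red inspection sticker 22 x 40 mm on its top at the +x end; this point is its centre, half-way up (25 mm above its underside) and its axes are the pack's
- pack_white_mid (a point): a battery pack, a brick 110 mm long (its x axis), 52 mm wide (y), 50 mm high, 0.3 to 0.5 kg, yellow lower shell and black top, with a white inspection sticker 22 x 40 mm on its top at the +x end; this point is its centre, half-way up (25 mm above its underside) and its axes are the pack's
- tray_green: the green tray, fixed to the bench, 150 mm long (x) and 88 mm wide (y) outside; origin at the centre of its underside on the bench. Its floor is 3 mm up, 138 x 80 mm inside; along the two long sides only a lip that stands 4 mm over the floor (room for fingers), at the two ends walls that stand 16 mm over the floor
- tray_blue: the blue tray, fixed to the bench, 150 mm long (x) and 88 mm wide (y) outside; origin at the centre of its underside on the bench. Its floor is 3 mm up, 138 x 80 mm inside; along the two long sides only a lip that stands 4 mm over the floor (room for fingers), at the two ends walls that stand 16 mm over the floor
- tray_red: the red tray, fixed to the bench, 150 mm long (x) and 88 mm wide (y) outside; origin at the centre of its underside on the bench. Its floor is 3 mm up, 138 x 80 mm inside; along the two long sides only a lip that stands 4 mm over the floor (room for fingers), at the two ends walls that stand 16 mm over the floor
- tray_white: the white tray, fixed to the bench, 150 mm long (x) and 88 mm wide (y) outside; origin at the centre of its underside on the bench. Its floor is 3 mm up, 138 x 80 mm inside; along the two long sides only a lip that stands 4 mm over the floor (room for fingers), at the two ends walls that stand 16 mm over the floor
- meter: a black analogue multimeter lying loose on the bench, 150 mm (x) x 100 mm (y) x 42 mm high, pale dial; origin at the centre of its underside. Not to be moved
- roll: a loose orange roll of stickers lying flat, 76 mm across, 26 mm high; origin at the centre of its underside. Not to be moved

How it is judged:
By the outcome, as a careful person would: the job done as asked, in the order asked, and still so for the second after the job is handed in, with the robot touching nothing.
It also fails if it takes over 109 s, if anything falls off the work surface, if the arm or the gripper's body presses on something with over 40 N, if the wrist force passes 120 N, or if a joint passes its speed limit or range.

## Working session

There is one attempt and no reset: what is moved stays moved. The work goes in short steps, Python scripts to look and compute and a tool call to move; the robot and the scene stay as the last step left them, time stands still between calls to the robot, and variables do not carry over. Pictures are saved under pics/ and viewed, at most 14 in all, crops included, and the job is handed in when it is done.

Besides the shell and the picture viewer there is one more tool, called after ">>>" as a command line: name --argument value ..., lists and objects as JSON in quotes. step_arm: Moves the arm, as the interface text tells. Its arguments: {"type":"object","properties":{"rows":{"type":"array","items":{"type":"number","minimum":-1,"maximum":1}},"squeeze":{"type":"number"}},"required":["rows"]}

```bash
mkdir -p pics; ls; python3 - <<'E'
from bench import *
import cv2, numpy as np
s=get_state(); print(s)
for n in ("top","side"):
    c=camera(n); cv2.imwrite(f"pics/{n}0.png",c["color"][:,:,::-1]); print(n,c["intrinsics"],c["pose"],[k for k in c])
    for q in ["pack_green_mid","pack_blue_mid","pack_red_mid","pack_white_mid","tray_green","tray_blue","tray_red","tray_white","meter","roll"]:
        r=outline_of(c,q); print(q,[(round(d["p"],2),np.round(d["at"]),int(d["region"].sum())) for d in r[:3]])
E
```

```text
pics
{'time': 0.0, 'joints': array([-1.26653987,  0.4267818 ,  0.07384706,  1.6065825 , -0.03407749,
        1.11077678, -0.06710073]), 'qd': array([-3.34986456e-04,  1.47617089e-03,  6.91947623e-04,  5.22715810e-05,
        1.27394775e-04,  6.74932776e-04,  7.85151508e-04]), 'effort': array([ 1.13239184e-03, -9.49853826e+01,  3.76156971e+00, -4.63502133e+01,
        1.93186052e-02,  1.04574012e-02, -4.42914518e-05]), 'position': array([295.74114284, 606.33128512, 230.58807618]), 'tcp_rot': array([ 2.24945646e-01,  9.74371100e-01, -6.38753830e-04, -8.71123669e-05]), 'wrist_force': array([-0.04433683, -0.15330597,  0.49593037]), 'moment': array([ 0.0067029 ,  0.01443834, -0.01524289]), 'grasp_force': 0.0, 'gripper_width': 85.76939317013408}
top [[412.2266323    0.         325.03016125]
 [  0.         412.2266323  199.58873278]
 [  0.           0.           1.        ]] [[-7.05964083e-03  9.90153487e-01 -1.39807846e-01  3.37506190e+02]
 [-9.99938023e-01 -8.19368831e-03 -7.53752942e-03  1.00915643e+01]
 [-8.60885295e-03  1.39745969e-01  9.90149964e-01  1.25547938e+03]
 [ 0.00000000e+00 
[... 931 characters left out ...]
55353e-01 -8.08680932e+02]
 [ 9.81752268e-03  8.56266767e-01  5.16440548e-01  7.68468239e+02]
 [ 0.00000000e+00  0.00000000e+00  0.00000000e+00  1.00000000e+00]] ['color', 'intrinsics', 'pose', 'shot']
pack_green_mid [(0.89, array([277., 183.]), 1043)]
pack_blue_mid [(0.71, array([266., 200.]), 498)]
pack_red_mid [(0.61, array([340., 249.]), 1262)]
pack_white_mid [(0.79, array([259., 210.]), 526), (0.55, array([340., 249.]), 1285)]
tray_green [(0.63, array([440., 290.]), 1885)]
tray_blue [(0.96, array([330., 201.]), 989)]
tray_red [(0.62, array([378., 236.]), 1351)]
tray_white [(0.83, array([249., 170.]), 391)]
meter [(0.59, array([204., 192.]), 1372)]
roll [(0.8, array([390., 336.]), 1223)]
```

```bash
python3 - <<'E'
import cv2
a=cv2.imread("pics/top0.png")[110:310,170:500]; cv2.imwrite("pics/t0.png",cv2.resize(a,None,fx=2.4,fy=2.4,interpolation=2))
a=cv2.imread("pics/side0.png")[110:370,140:500]; cv2.imwrite("pics/s0.png",cv2.resize(a,None,fx=2.2,fy=2.2,interpolation=2))
E
```

```text
(no output)
```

View pics/t0.png

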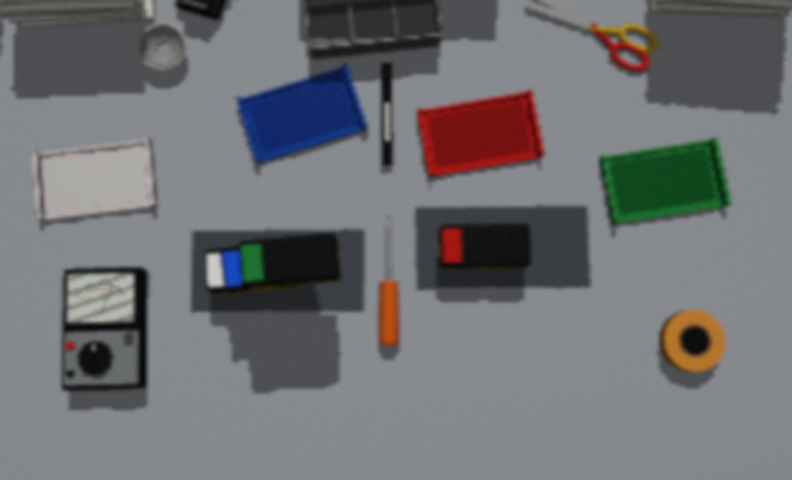

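View pics/s0.png

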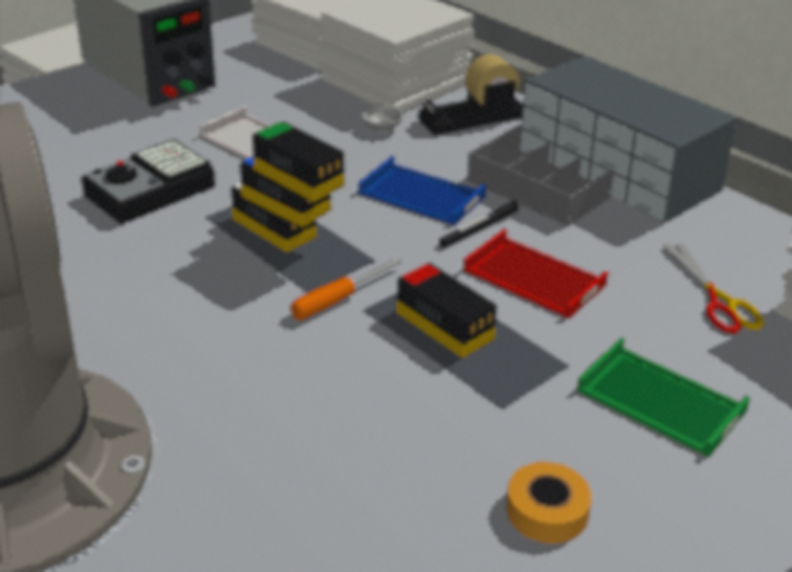

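The top view shows the stack with green on top, blue in the middle and white at the bottom, stickers at the left (+y) end, around crop (215–265, 265). Red lies alone at crop (485, 245). The trays are white, blue, red and green from left to right. Next I'll measure poses.

```bash
cat > h.py <<'E'
import numpy as np, cv2
from scipy.spatial.transform import Rotation as R
from bench import *
def unproj(c,px,z,T=None):
    T=c["pose"] if T is None else T; K=c["intrinsics"]; px=np.atleast_2d(px).astype(float)
    d=np.c_[(px[:,0]-K[0,2])/K[0,0],-(px[:,1]-K[1,2])/K[1,1],-np.ones(len(px))]@T[:3,:3].T
    return (T[:3,3]+d*((z-T[2,3])/d[:,2])[:,None])[:,:2]
def rect(pts):
    (x,y),(w,h),a=cv2.minAreaRect(pts.astype(np.float32))
    if w<h: w,h,a=h,w,a+90
    return round(x,1),round(y,1),round(w,1),round(h,1),round((a+90)%180-90,1)
def pts(m): return np.argwhere(m)[:,::-1]
def tgt(x,y,z,yaw,hand=None):
    """print shift/turn shares to reach TCP x,y,z, tool y axis at angle yaw (deg, mod 180)"""
    s=get_state(); r=R.from_quat(s["tcp_rot"]); M=r.as_matrix()
    d=M.T@(np.array([x,y,z])-s["position"])
    cur=np.degrees(np.arctan2(M[1,1],M[0,1])); dy=(yaw-cur+90)%180-90
    a=np.radians(cur+dy); Y=np.array([np.cos(a),np.sin(a),0]); Z=np.array([0,0,-1.]); X=np.cross(Y,Z)
    rv=R.from_matrix(M.T@np.c_[X,Y,Z]).as_rotvec()
    print("pos",np.round(s["position"],1),"yaw",round(cur,1),"shift",np.round(d/150,3),"turn",np.round(np.degrees(rv)/120,3),"j7",round(s["joints"][6],2),"t",round(s["time"],2))
E
python3 - <<'E'
from h import *
c=camera("top")
for q in ["tray_green","tray_blue","tray_red","tray_white","meter","roll"]:
    r=outline_of(c,q)
    if r: print(q,rect(unproj(c,pts(r[0]["region"]),{'m':42,'r':26}.get(q[0],8))))
for q,z in [("pack_green_mid",152),("pack_red_mid",52)]:
    print(q,rect(unproj(c,pts(outline_of(c,q)[0]["region"]),z)))
h=cv2.cvtColor(c["color"],cv2.COLOR_RGB2HSV).astype(int); H,S,V=h[...,0],h[...,1],h[...,2]
yy,xx=np.mgrid[:400,:640]
stack=(xx>250)&(xx<315)&(yy>203)&(yy<235); solo=(xx>348)&(xx<395)&(yy>200)&(yy<225)
for n,m,z in [("green",stack&(abs(H-65)<20)&(S>120)&(V>60),152),("blue",stack&(abs(H-112)<12)&(S>150)&(V>80),102),("white",stack&(S<50)&(V>150),52),("red",solo&((H<10)|(H>170))&(S>120)&(V>80),52)]:
    p=unproj(c,pts(m),z); print(n,m.sum(),p.mean(0).round(1),rect(p))
E
```

```text
tray_green (557.0, -354.0, 161.3, 93.1, -82.2)
tray_blue (647.3, 109.1, 152.3, 89.9, -72.4)
tray_red (618.8, -120.2, 152.4, 91.0, -80.7)
tray_white (564.7, 375.8, 155.5, 91.3, -83.3)
meter (373.3, 347.5, 148.3, 102.9, 1.4)
roll (353.2, -373.4, 74.2, 67.4, 89.6)
pack_green_mid (443.3, 111.0, 110.8, 55.4, -85.7)
pack_red_mid (469.6, -116.9, 108.9, 53.1, 89.5)
green 127 [441.8 154.1] (441.9, 154.1, 39.8, 22.7, 6.3)
blue 113 [440.3 183.6] (440.2, 183.2, 43.2, 21.0, 8.9)
white 71 [441.6 212.4] (442.7, 211.7, 35.6, 14.7, 0.9)
red 123 [470.1 -77. ] (469.9, -77.2, 41.4, 23.5, -1.0)
```

```bash
python3 -c "
from h import *
tgt(444,110.5,250,4.3)"
```

```text
pos [295.9 606.6 231.3] yaw 64.0 shift [-2.337 -2.54  -0.125] turn [-0.     0.     0.497] j7 -0.07 t 1.55
```

>>> step_arm --rows '[-0.3,-0.3,-0.1,0,0,0.08,1,-0.65,-0.65,-0.13,0,0,0.16,1,-1,-1,-0.13,0,0,0.25,1,-1,-1,-0.13,0,0,0.25,1]'

```text
time: 2.05
position: [366.3, 402.8, 251.3]
tcp_rot: [0.472, 0.882, 0.0, 0.0]
wrist_force: [-0.2, 0.5, 0.8]
gripper_width: 85.5
grasp_force: 0.0
```

```bash
python3 -c "
from h import *
tgt(444,110.5,250,4.3)"
```

```text
pos [366.3 402.8 251.3] yaw 33.7 shift [-1.909 -0.65   0.009] turn [ 0.    -0.     0.245] j7 -0.31 t 2.05
```

>>> step_arm --rows '[-0.35,-0.1,0,0,0,0.06,1,-0.7,-0.2,0,0,0,0.12,1,-1,-0.34,0,0,0,0.12,1,-1,-0.34,0,0,0,0.12,1]'

```text
time: 2.55
position: [407.3, 250.3, 251.2]
tcp_rot: [0.578, 0.816, 0.0, -0.0]
wrist_force: [0.5, 0.7, -0.5]
gripper_width: 85.0
grasp_force: 0.0
```

```bash
python3 -c "
from h import *
tgt(444,110.5,250,4.3)"
```

```text
pos [407.3 250.3 251.2] yaw 19.4 shift [-0.96  -0.08   0.008] turn [ 0.    -0.     0.126] j7 -0.31 t 2.55
```

>>> step_arm --rows '[-0.35,-0.03,0,0,0,0.06,1,-0.7,-0.06,0.01,0,0,0.126,1,-0.96,-0.08,0.01,0,0,0.126,1,-0.96,-0.08,0.01,0,0,0.126,1,-0.96,-0.08,0.01,0,0,0.126,1]'

```text
time: 3.18
position: [443.6, 114.7, 249.4]
tcp_rot: [0.678, 0.735, 0.0, -0.0]
wrist_force: [-0.3, -0.4, -0.0]
gripper_width: 85.4
grasp_force: 0.0
```

```bash
cat >> h.py <<'E'
def wrist(name=None):
    s=get_state(); c=camera("wrist"); T=np.eye(4); T[:3,:3]=R.from_quat(s["tcp_rot"]).as_matrix(); T[:3,3]=s["position"]
    c["pose"]=T@c["tool_from_camera"]
    if name: cv2.imwrite(name,c["color"][:,:,::-1])
    return c
E
python3 - <<'E'
from h import *
tgt(444,110.5,112,4.3)
c=wrist("pics/w1.png"); K=c["intrinsics"]
print(c["pose"][:3,3])
for q,z in [("pack_green_mid",152)]:
    for r in outline_of(c,q)[:2]: print(q,round(r["p"],2),rect(unproj(c,pts(r["region"]),z)))
E
```

```text
pos [443.6 114.7 249.4] yaw 4.6 shift [-0.028  0.001  0.916] turn [ 0.    -0.     0.002] j7 -0.29 t 3.17
[437.77369618 189.67563828 391.00453349]
pack_green_mid 0.65 (445.1, 116.7, 112.1, 52.4, -85.3)
```

View pics/w1.png

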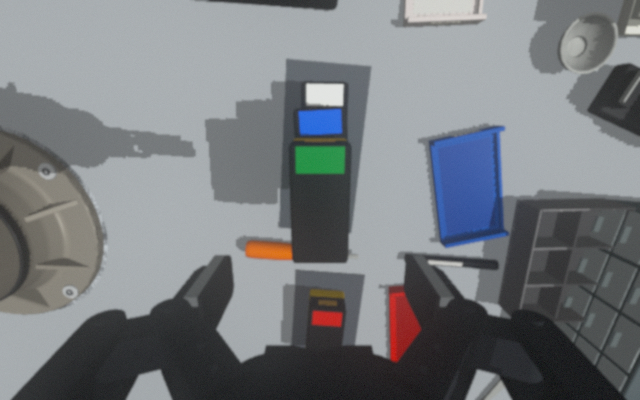

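The wrist image shows green upright between the fingers at (320, 200) and aligned, with nothing in the way. Going down.

>>> step_arm --rows '[-0.01,0.007,0.3,0,0,0,1,-0.01,0.007,0.6,0,0,0,1,-0.01,0.007,0.8,0,0,0,1,-0.01,0.007,0.9,0,0,0,1,-0.01,0.007,0.91,0,0,0,1,-0.01,0.007,0.91,0,0,0,1]' --squeeze 40

```text
time: 4.03
position: [445.2, 112.5, 113.6]
tcp_rot: [0.679, 0.734, 0.001, 0.0]
wrist_force: [-1.0, -0.7, 0.0]
gripper_width: 85.3
grasp_force: 0.0
```

>>> step_arm --rows '[0,0,0,0,0,0,0.55,0,0,0,0,0,0,0.4,0,0,0,0,0,0,0.3,0,0,0,0,0,0,0.3,0,0,0,0,0,0,0.3,0,0,0,0,0,0,0.3]' --squeeze 40

```text
time: 4.78
position: [445.0, 112.3, 113.5]
tcp_rot: [0.679, 0.734, 0.0, -0.0]
wrist_force: [-2.1, -0.7, 11.0]
gripper_width: 51.0
grasp_force: 40.4
```

>>> step_arm --rows '[0,0,-0.08,0,0,0,0.3,0,0,-0.2,0,0,0,0.3,0,0,-0.35,0,0,0,0.3,-0.1,0,-0.45,0,0,0,0.3,-0.3,0,-0.5,0,0,0,0.3,-0.55,0,-0.5,0,0,0,0.3,-0.8,0,-0.5,0,0,0,0.3,-1,0,-0.5,0,0,0,0.3]'

```text
time: 5.78
position: [455.9, -39.8, 188.2]
tcp_rot: [0.679, 0.734, 0.0, -0.0]
wrist_force: [-0.5, 0.1, -3.5]
gripper_width: 51.8
grasp_force: 43.5
```

```bash
python3 -c "
from h import *
tgt(557,-354,120,7.8)"
```

```text
pos [455.9 -39.8 188.2] yaw 4.4 shift [-2.141  0.511  0.455] turn [ 0.    -0.    -0.028] j7 0.13 t 5.78
```

>>> step_arm --rows '[-0.25,0.06,0,0,0,0,0.3,-0.5,0.12,0,0,0,-0.01,0.3,-0.75,0.18,0,0,0,-0.02,0.3,-1,0.24,0,0,0,-0.028,0.3]'

```text
time: 6.28
position: [503.7, -186.1, 188.2]
tcp_rot: [0.657, 0.754, -0.0, -0.0]
wrist_force: [1.3, 0.2, -4.1]
gripper_width: 51.6
grasp_force: 43.5
```

>>> step_arm --rows '[-0.25,0.06,0,0,0,0,0.3,-0.5,0.12,0,0,0,0,0.3,-0.75,0.15,0.1,0,0,0,0.3,-0.95,0.18,0.2,0,0,0,0.3,-1,0.2,0.3,0,0,0,0.3,-1,0.2,0.3,0,0,0,0.3]'

```text
time: 7.02
position: [553.1, -328.7, 141.8]
tcp_rot: [0.657, 0.754, -0.001, -0.001]
wrist_force: [0.1, 0.5, -3.1]
gripper_width: 51.7
grasp_force: 43.3
```

```bash
python3 -c "
from h import *
tgt(557,-354,15,7.8)"
```

```text
pos [ 553.1 -328.7  141.8] yaw 7.8 shift [-0.171  0.005  0.845] turn [-0.001 -0.    -0.   ] j7 0.91 t 7.03
```

```bash
python3 - <<'E'
from h import *
c=camera("side"); c2=camera("top"); im=cv2.imread("pics/top0.png"); h=cv2.cvtColor(im,cv2.COLOR_BGR2HSV).astype(int); H,S,V=h[...,0],h[...,1],h[...,2]
yy,xx=np.mgrid[:400,:640]
for n,m,(u,v) in [("green",(abs(H-65)<20)&(S>120),(447,186)),("blue",(abs(H-112)<12)&(S>130),(297,156)),("red",((H<10)|(H>170))&(S>120),(370,165)),("white",(S<25)&(V>165),(211,184))]:
    m=m&(abs(xx-u)<35)&(abs(yy-v)<25); p=unproj(c2,pts(m),8); print(n,m.sum(),p.mean(0).round(1),rect(p))
E
```

```text
green 1359 [ 554.8 -353.4] (555.0, -353.2, 151.2, 86.6, -81.7)
blue 1325 [646.7 110.6] (647.7, 110.5, 150.4, 89.3, -72.8)
red 1377 [ 618.9 -119. ] (618.9, -119.1, 151.1, 88.8, -80.4)
white 1012 [560.4 373.7] (560.2, 378.7, 146.3, 75.2, -84.7)
```

>>> step_arm --rows '[-0.1,0,0.15,0,0,0,0.3,-0.165,-0.007,0.32,0,0,-0.003,0.3,-0.165,-0.007,0.48,0,0,-0.003,0.3,-0.165,-0.007,0.6,0,0,-0.003,0.3,-0.165,-0.007,0.7,0,0,-0.003,0.3,-0.165,-0.007,0.77,0,0,-0.003,0.3,-0.165,-0.007,0.78,0,0,-0.003,0.3,-0.165,-0.007,0.78,0,0,-0.003,0.3]'

```text
time: 8.12
position: [556.7, -353.6, 26.2]
tcp_rot: [0.655, 0.756, 0.0, 0.0]
wrist_force: [0.1, 0.4, -3.8]
gripper_width: 51.5
grasp_force: 43.5
```

```bash
python3 -c "
from h import *
tgt(555,-353,15,8.2); wrist('pics/w2.png')"
```

```text
pos [ 556.7 -353.6   26.2] yaw 8.2 shift [ 0.005 -0.011  0.075] turn [ 0.  0. -0.] j7 1.02 t 8.12
```

View pics/w2.png

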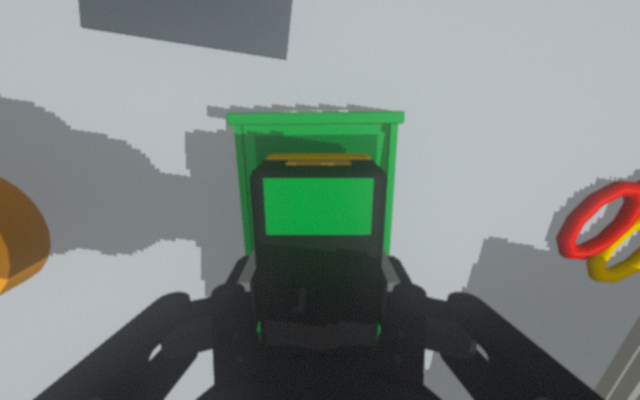

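The pack is centred in the green tray: end wall at row 120, pack end at row 155, sides even. Lowering the last 11 mm.

>>> step_arm --rows '[0,-0.007,0.02,0,0,0,0.3,0,-0.007,0.04,0,0,0,0.3,0,-0.007,0.055,0,0,0,0.3,0,-0.007,0.065,0,0,0,0.3,0,-0.007,0.07,0,0,0,0.3,0,-0.007,0.074,0,0,0,0.3,0,-0.007,0.074,0,0,0,0.3]'

```text
time: 9.05
position: [555.5, -353.5, 14.7]
tcp_rot: [0.655, 0.756, -0.0, 0.0]
wrist_force: [0.3, 0.0, -3.5]
gripper_width: 51.4
grasp_force: 43.5
```

>>> step_arm --rows '[0,0,0.004,0,0,0,0.3,0,0,0.008,0,0,0,0.3,0,0,0.012,0,0,0,0.3,0,0,0.012,0,0,0,0.3]'

```text
time: 9.55
position: [555.5, -353.6, 14.6]
tcp_rot: [0.655, 0.756, 0.001, 0.0]
wrist_force: [-9.1, 8.2, 26.2]
gripper_width: 51.5
grasp_force: 46.9
```

>>> step_arm --rows '[0,0,-0.005,0,0,0,0.3,0,0,-0.005,0,0,0,0.7,0,0,-0.005,0,0,0,0.85,0,0,-0.005,0,0,0,0.85,0,0,-0.1,0,0,0,0.85,0,0,-0.4,0,0,0,1,0,0,-0.7,0,0,0,1,0,0,-1,0,0,0,1]'

```text
time: 10.55
position: [555.3, -353.7, 165.4]
tcp_rot: [0.655, 0.756, 0.0, 0.0]
wrist_force: [0.4, 0.6, -0.4]
gripper_width: 85.1
grasp_force: 0.0
```

```bash
python3 - <<'E'
from h import *
tgt(469.8,-119,150,0)
c=wrist("pics/w3.png")
E
```

```text
pos [ 555.3 -353.7  165.4] yaw 8.2 shift [ 1.63  -0.342  0.102] turn [0.    0.    0.068] j7 0.94 t 10.55
```

View pics/w3.png

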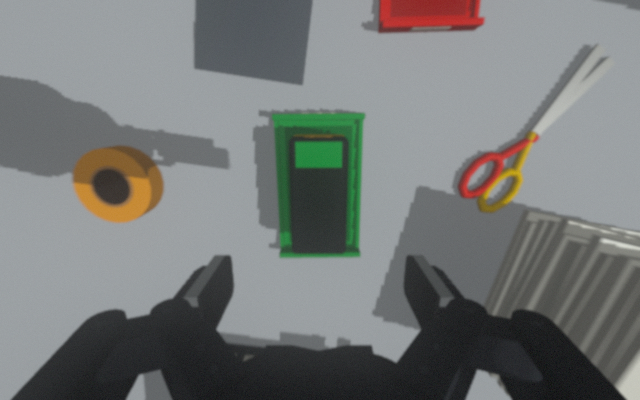

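```bash
python3 - <<'E'
from h import *
c=wrist()
a=unproj(c,[[318,137],[320,252]],53); b=unproj(c,[[318,115],[320,257]],19); print(a,b,a.mean(0),b.mean(0))
for r in outline_of(c,"pack_red_mid")[:1]: print(r["p"],rect(unproj(c,pts(r["region"]),52)))
E
```

```text
[[ 550.04404884 -299.98554313]
 [ 567.52600399 -408.56490769]] [[ 547.68247081 -282.10024868]
 [ 571.25159465 -431.40372519]] [ 558.78502641 -354.27522541] [ 559.46703273 -356.75198694]
```

Green sits in its tray: length 109 mm, about 2.5 mm off centre, flat. Red is next.

>>> step_arm --rows '[0.25,-0.05,0,0,0,0,1,0.5,-0.1,0,0,0,0.02,1,0.75,-0.15,0,0,0,0.04,1,1,-0.21,0,0,0,0.07,1,1,-0.21,0,0,0,0.07,1]'

```text
time: 11.32
position: [502.0, -206.6, 162.4]
tcp_rot: [0.708, 0.707, 0.0, -0.001]
wrist_force: [0.1, 0.4, -0.3]
gripper_width: 85.2
grasp_force: 0.0
```

```bash
python3 - <<'E'
from h import *
tgt(469.8,-118.5,130,-.7)
E
```

```text
pos [ 502.  -206.6  162.4] yaw -0.1 shift [ 0.587 -0.215  0.217] turn [-0.001 -0.001  0.005] j7 0.57 t 11.32
```

>>> step_arm --rows '[0.2,-0.07,0,0,0,0,1,0.4,-0.14,0,0,0,0.005,1,0.587,-0.215,0.1,0,0,0.005,1,0.587,-0.215,0.22,0,0,0.005,1,0.587,-0.215,0.22,0,0,0.005,1]'

```text
time: 11.95
position: [470.3, -121.7, 129.1]
tcp_rot: [0.712, 0.702, -0.001, -0.001]
wrist_force: [-0.5, -1.1, 0.4]
gripper_width: 85.4
grasp_force: 0.0
```

```bash
python3 - <<'E'
from h import *
tgt(469.8,-118.5,13.5,-.7); c=wrist()
for r in outline_of(c,"pack_red_mid")[:1]: print(r["p"],rect(unproj(c,pts(r["region"]),52)))
for r in outline_of(c,"tray_red")[:1]: print(r["p"],rect(unproj(c,pts(r["region"]),8)))
E
```

```text
pos [ 470.3 -121.7  129.1] yaw -0.8 shift [ 0.022 -0.002  0.771] turn [-0.001  0.    -0.001] j7 0.4 t 11.95
0.83 (471.0, -115.2, 110.7, 51.1, -89.6)
0.78 (622.1, -120.7, 158.1, 97.9, -80.3)
```

>>> step_arm --rows '[0.03,0,0.25,0,0,0,1,0.03,0,0.5,0,0,0,1,0.03,0,0.68,0,0,0,1,0.03,0,0.77,0,0,0,1,0.03,0,0.77,0,0,0,1,0.03,0,0.77,0,0,0,1]'

```text
time: 12.85
position: [471.7, -117.1, 15.4]
tcp_rot: [0.712, 0.702, 0.0, 0.0]
wrist_force: [-0.2, 0.2, 0.3]
gripper_width: 85.4
grasp_force: 0.0
```

>>> step_arm --rows '[0,0,0,0,0,0,0.55,0,0,0,0,0,0,0.4,0,0,0,0,0,0,0.3,0,0,0,0,0,0,0.3,0,0,0,0,0,0,0.3,0,0,0,0,0,0,0.3]'

```text
time: 13.6
position: [471.4, -116.7, 15.1]
tcp_rot: [0.712, 0.702, 0.0, 0.0]
wrist_force: [-1.6, 1.1, 13.0]
gripper_width: 51.5
grasp_force: 39.9
```

>>> step_arm --rows '[0,0,-0.05,0,0,0,0.3,0,0,-0.15,0,0,0,0.3,0,0,-0.3,0,0,0,0.3,0,0,-0.45,0,0,0,0.3,0,0.1,-0.55,0,0,0,0.3,0,0.3,-0.6,0,0,-0.02,0.3,0,0.5,-0.6,0,0,-0.04,0.3,0,0.7,-0.6,0,0,-0.07,0.3]'

```text
time: 14.6
position: [576.9, -118.2, 105.5]
tcp_rot: [0.658, 0.753, 0.0, 0.0]
wrist_force: [-0.4, -0.7, -4.2]
gripper_width: 51.4
grasp_force: 43.7
```

```bash
python3 - <<'E'
from h import *
tgt(619.5,-119.5,15,9.5)
E
```

```text
pos [ 576.9 -118.2  105.5] yaw 7.7 shift [-0.046  0.28   0.604] turn [ 0.     0.    -0.015] j7 0.58 t 14.6
```

>>> step_arm --rows '[-0.02,0.15,0,0,0,0,0.3,-0.046,0.28,0.1,0,0,-0.015,0.3,-0.046,0.28,0.25,0,0,-0.015,0.3,-0.046,0.28,0.38,0,0,-0.015,0.3,-0.046,0.28,0.46,0,0,-0.015,0.3,-0.046,0.28,0.52,0,0,-0.015,0.3,-0.046,0.28,0.52,0,0,-0.015,0.3,-0.046,0.28,0.52,0,0,-0.015,0.3]'

```text
time: 15.6
position: [618.9, -119.7, 26.9]
tcp_rot: [0.647, 0.763, 0.0, 0.0]
wrist_force: [0.2, 0.1, -3.5]
gripper_width: 51.7
grasp_force: 43.7
```

```bash
python3 - <<'E'
from h import *
tgt(619.5,-119.5,16,9.5)
E
```

```text
pos [ 618.9 -119.7   26.9] yaw 9.4 shift [0.001 0.004 0.073] turn [ 0.     0.    -0.001] j7 0.66 t 15.6
```

>>> step_arm --rows '[0,0,0.02,0,0,0,0.3,0,0,0.04,0,0,0,0.3,0,0,0.055,0,0,0,0.3,0,0,0.063,0,0,0,0.3,0,0,0.068,0,0,0,0.3,0,0,0.072,0,0,0,0.3,0,0,0.072,0,0,0,0.3,0,0,0.072,0,0,0,0.3]'

```text
time: 16.6
position: [618.5, -119.7, 16.2]
tcp_rot: [0.647, 0.763, 0.0, -0.0]
wrist_force: [-4.2, 1.3, 6.6]
gripper_width: 51.6
grasp_force: 44.9
```

>>> step_arm --rows '[0,0,0,0,0,0,0.5,0,0,0,0,0,0,0.7,0,0,0,0,0,0,0.85,0,0,0,0,0,0,0.85,0,0,-0.1,0,0,0,0.85,0,0,-0.4,0,0,0,1,0,0,-0.7,0,0,0,1,0,0,-1,0,0,0,1]'

```text
time: 17.6
position: [618.5, -119.8, 168.1]
tcp_rot: [0.647, 0.763, 0.0, 0.0]
wrist_force: [0.8, 0.3, -0.0]
gripper_width: 85.4
grasp_force: 0.0
```

```bash
python3 - <<'E'
from h import *
tgt(443.5,139.7,190,4.3)
c=wrist("pics/w4.png")
for r in outline_of(c,"pack_red_mid")[:1]: print(r["p"],rect(unproj(c,pts(r["region"]),53)))
E
```

```text
pos [ 618.5 -119.8  168.1] yaw 9.4 shift [ 1.897 -0.869 -0.147] turn [0.    0.    0.042] j7 0.56 t 17.6
0.9 (618.7, -117.7, 110.6, 52.7, -80.1)
```

View pics/w4.png

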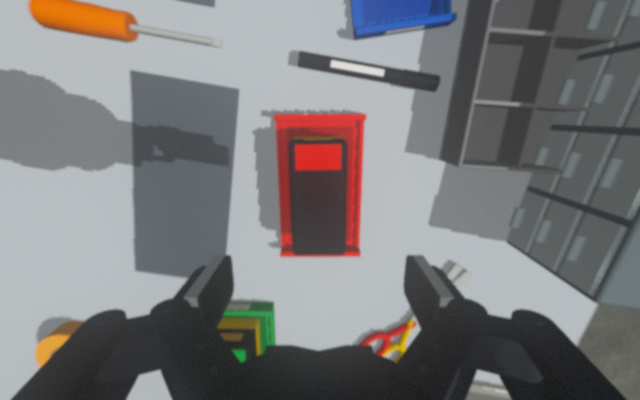

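Red is centred in its tray (pack at columns 290–347, rows 138–253, inside the rim). Now for blue, approaching high over the stack.

>>> step_arm --rows '[0.25,-0.11,-0.1,0,0,0,1,0.5,-0.22,-0.2,0,0,0.02,1,0.75,-0.34,-0.2,0,0,0.04,1,1,-0.45,-0.2,0,0,0.042,1,1,-0.45,-0.2,0,0,0.042,1]'

```text
time: 18.32
position: [526.2, 20.0, 195.9]
tcp_rot: [0.678, 0.735, 0.0, -0.001]
wrist_force: [0.1, -0.6, 1.0]
gripper_width: 85.2
grasp_force: 0.0
```

```bash
python3 - <<'E'
from h import *
tgt(443.5,139.7,190,4.3)
E
```

```text
pos [526.2  20.  195.9] yaw 4.6 shift [ 0.839 -0.486  0.041] turn [-0.    -0.001  0.002] j7 0.14 t 18.32
```

>>> step_arm --rows '[0.25,-0.15,0.04,0,0,0,1,0.5,-0.3,0.04,0,0,0,1,0.75,-0.45,0.04,0,0,0.002,1,0.84,-0.486,0.04,0,0,0.002,1,0.84,-0.486,0.04,0,0,0.002,1,0.84,-0.486,0.04,0,0,0.002,1]'

```text
time: 19.08
position: [445.9, 136.4, 189.8]
tcp_rot: [0.682, 0.732, 0.0, 0.0]
wrist_force: [0.3, -0.6, -0.3]
gripper_width: 85.4
grasp_force: 0.0
```

```bash
python3 - <<'E'
from h import *
tgt(443.5,141,63,4.3)
c=wrist("pics/w5.png")
for r in outline_of(c,"pack_blue_mid")[:2]: print(r["p"],rect(unproj(c,pts(r["region"]),102)))
for r in outline_of(c,"tray_blue")[:1]: print(r["p"],rect(unproj(c,pts(r["region"]),8)))
E
```

```text
pos [445.9 136.4 189.8] yaw 4.0 shift [ 0.032 -0.014  0.845] turn [ 0.     0.    -0.002] j7 -0.24 t 19.07
0.64 (650.4, 109.3, 159.5, 97.6, -72.5)
```

View pics/w5.png

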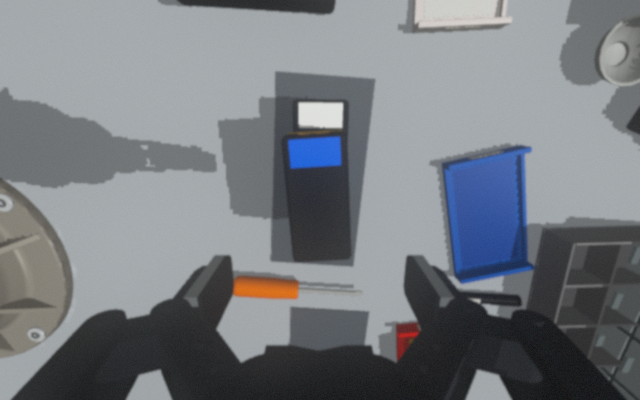

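```bash
python3 - <<'E'
from h import *
c=wrist()
v=c["color"].astype(int); m=np.zeros(v.shape[:2],bool); hsv=cv2.cvtColor(c["color"],cv2.COLOR_RGB2HSV).astype(int)
sub=(slice(132,270),slice(275,362))
m[sub]=((v.max(2)<48)|((abs(hsv[...,0]-112)<12)&(hsv[...,1]>150)))[sub]
n,l,st,_=cv2.connectedComponentsWithStats(cv2.morphologyEx(m.astype(np.uint8),cv2.MORPH_OPEN,np.ones((9,9)))); i=1+st[1:,4].argmax(); print(st[i])
r=rect(unproj(c,pts(l==i),102)); print(r)
print(unproj(c,[[285,138],[345,133],[298,260],[352,260]],102))
b=np.zeros_like(m); b[125:180,275:362]=((abs(hsv[...,0]-112)<12)&(hsv[...,1]>150))[125:180,275:362]; print(rect(unproj(c,pts(b),102)))
w=np.zeros_like(m); w[90:132,285:355]=((hsv[...,1]<40)&(hsv[...,2]>180))[90:132,285:355]; print(rect(unproj(c,pts(w),52)))
tgt(r[0],r[1],63,r[4]+90)
E
```

```text
[ 288  137   54   32 1563]
(440.1, 183.0, 40.8, 23.0, 7.6)
[[416.61241813 192.44949288]
 [462.09585338 199.38302214]
 [431.7232901   89.44477989]
 [478.57674232  92.71884006]]
(440.1, 183.1, 40.8, 23.1, 7.6)
(442.9, 211.0, 39.5, 21.0, 4.0)
pos [445.6 136.6 189.6] yaw 4.0 shift [ 0.311 -0.015  0.844] turn [0.   0.   0.72] j7 -0.24 t 19.27
```

Blue centre is about (446.5, 141), with yaw about 8°. The stack is intact, and the white sticker shows at (320, 115).

```bash
python3 -c "
from h import *
tgt(446.5,141,63.5,8)"
```

```text
pos [445.6 136.6 189.6] yaw 4.0 shift [0.029 0.008 0.841] turn [-0.     0.    -0.033] j7 -0.24 t 19.27
```

>>> step_arm --rows '[0.03,0.006,0.2,0,0,-0.033,1,0.03,0.006,0.45,0,0,-0.033,1,0.03,0.006,0.65,0,0,-0.033,1,0.03,0.006,0.8,0,0,-0.033,1,0.03,0.006,0.84,0,0,-0.033,1,0.03,0.006,0.84,0,0,-0.033,1]'

```text
time: 20.02
position: [446.0, 141.6, 63.8]
tcp_rot: [0.656, 0.755, -0.0, 0.0]
wrist_force: [-0.1, -0.5, -0.1]
gripper_width: 85.2
grasp_force: 0.0
```

>>> step_arm --rows '[0,0,0,0,0,0,0.55,0,0,0,0,0,0,0.4,0,0,0,0,0,0,0.3,0,0,0,0,0,0,0.3,0,0,0,0,0,0,0.3,0,0,0,0,0,0,0.3]'

```text
time: 20.78
position: [446.2, 142.3, 64.4]
tcp_rot: [0.656, 0.755, 0.001, -0.0]
wrist_force: [-1.2, -0.6, 10.1]
gripper_width: 51.5
grasp_force: 40.3
```

>>> step_arm --rows '[0,0,-0.05,0,0,0,0.3,0,0,-0.15,0,0,0,0.3,0,0,-0.3,0,0,0,0.3,0,0.05,-0.4,0,0,0,0.3,0,0.2,-0.4,0,0,-0.02,0.3,0,0.45,-0.4,0,0,-0.04,0.3,0,0.7,-0.4,0,0,-0.06,0.3,0,0.95,-0.4,0,0,-0.08,0.3]'

```text
time: 21.78
position: [588.0, 162.3, 124.7]
tcp_rot: [0.589, 0.808, 0.0, 0.0]
wrist_force: [0.3, 0.4, -3.9]
gripper_width: 51.7
grasp_force: 43.3
```

```bash
python3 -c "
from h import *
tgt(647.5,110,28,17.3)"
```

```text
pos [588.  162.3 124.7] yaw 17.8 shift [-0.453  0.271  0.645] turn [0.    0.    0.004] j7 0.22 t 21.77
```

>>> step_arm --rows '[-0.15,0.09,0,0,0,0,0.3,-0.35,0.2,0,0,0,0.004,0.3,-0.453,0.27,0.15,0,0,0.004,0.3,-0.453,0.27,0.35,0,0,0.004,0.3,-0.453,0.27,0.5,0,0,0.004,0.3,-0.453,0.27,0.6,0,0,0.004,0.3,-0.453,0.27,0.65,0,0,0.004,0.3,-0.453,0.27,0.65,0,0,0.004,0.3]'

```text
time: 22.78
position: [646.1, 109.7, 26.2]
tcp_rot: [0.593, 0.805, -0.0, -0.0]
wrist_force: [0.6, 0.6, -2.9]
gripper_width: 51.6
grasp_force: 43.4
```

```bash
python3 -c "
from h import *
tgt(647.5,110,15,17.3)"
```

```text
pos [646.1 109.7  26.2] yaw 17.2 shift [-0.001  0.01   0.075] turn [-0.     0.    -0.001] j7 0.39 t 22.77
```

>>> step_arm --rows '[0,0.005,0.02,0,0,0,0.3,0,0.005,0.04,0,0,0,0.3,0,0.005,0.055,0,0,0,0.3,0,0.005,0.063,0,0,0,0.3,0,0.005,0.068,0,0,0,0.3,0,0.005,0.072,0,0,0,0.3,0,0.005,0.072,0,0,0,0.3,0,0.005,0.072,0,0,0,0.3]'

```text
time: 23.78
position: [646.9, 109.8, 15.5]
tcp_rot: [0.593, 0.805, 0.0, 0.0]
wrist_force: [-2.2, 0.1, 2.4]
gripper_width: 51.2
grasp_force: 43.9
```

>>> step_arm --rows '[0,0,0.003,0,0,0,0.3,0,0,0.003,0,0,0,0.5,0,0,0,0,0,0,0.85,0,0,0,0,0,0,0.85,0,0,-0.1,0,0,0,0.85,0,0,-0.4,0,0,0,1,0,0,-0.7,0,0,0,1,0,0,-1,0,0,0,1]'

```text
time: 24.78
position: [646.8, 109.6, 167.8]
tcp_rot: [0.594, 0.805, 0.0, 0.0]
wrist_force: [0.9, -0.7, 0.7]
gripper_width: 85.2
grasp_force: 0.0
```

```bash
python3 - <<'E'
from h import *
tgt(446,167,140,4)
c=wrist("pics/w6.png")
for r in outline_of(c,"pack_blue_mid")[:1]: print(r["p"],rect(unproj(c,pts(r["region"]),53)))
E
```

```text
pos [646.8 109.6 167.8] yaw 17.2 shift [ 0.761 -1.166  0.185] turn [0.   0.   0.11] j7 0.3 t 24.77
0.76 (646.8, 113.3, 111.0, 51.8, -72.9)
```

View pics/w6.png

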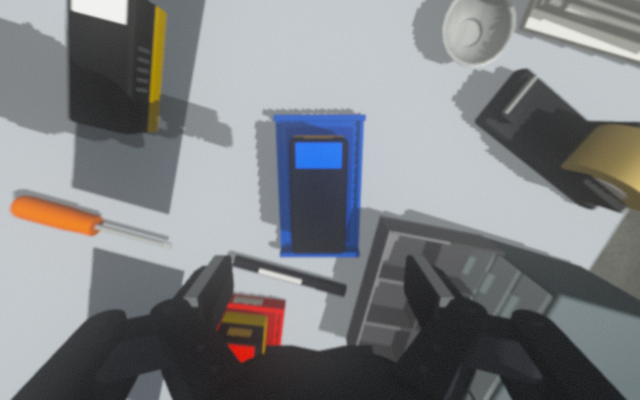

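Blue is centred in its tray (columns 290–348, rows 137–252). The white pack stands on its mat at the top left. White is next.

>>> step_arm --rows '[0.2,-0.25,0,0,0,0.03,1,0.4,-0.5,0,0,0,0.06,1,0.6,-0.75,0,0,0,0.09,1,0.73,-1,0,0,0,0.11,1,0.73,-1,0,0,0,0.11,1]'

```text
time: 25.5
position: [468.6, 171.0, 165.6]
tcp_rot: [0.681, 0.732, 0.0, -0.001]
wrist_force: [0.8, -0.3, 0.4]
gripper_width: 85.5
grasp_force: 0.0
```

```bash
python3 - <<'E'
from h import *
tgt(446,167,140,4)
E
```

```text
pos [468.6 171.  165.6] yaw 4.1 shift [-0.016 -0.152  0.171] turn [-0.001 -0.001  0.001] j7 -0.19 t 25.5
```

>>> step_arm --rows '[-0.016,-0.15,0.1,0,0,0,1,-0.016,-0.15,0.17,0,0,0,1,-0.016,-0.15,0.17,0,0,0,1,-0.016,-0.15,0.17,0,0,0,1]'

```text
time: 26.0
position: [449.8, 166.0, 140.2]
tcp_rot: [0.682, 0.731, 0.0, 0.0]
wrist_force: [-0.4, -0.2, 0.2]
gripper_width: 85.7
grasp_force: 0.0
```

```bash
python3 - <<'E'
from h import *
c=wrist("pics/w7.png")
for r in outline_of(c,"pack_white_mid")[:1]:
    q=rect(unproj(c,pts(r["region"]),52)); print(r["p"],q)
for r in outline_of(c,"tray_white")[:1]: print(r["p"],rect(unproj(c,pts(r["region"]),8)))
tgt(446,167,14,4)
E
```

```text
0.61 (445.4, 173.1, 111.2, 52.2, -86.1)
0.66 (369.3, 311.9, 162.2, 24.3, 4.0)
pos [449.4 166.  140.1] yaw 4.0 shift [ 0.008 -0.022  0.84 ] turn [ 0. -0. -0.] j7 -0.19 t 26.15
```

View pics/w7.png

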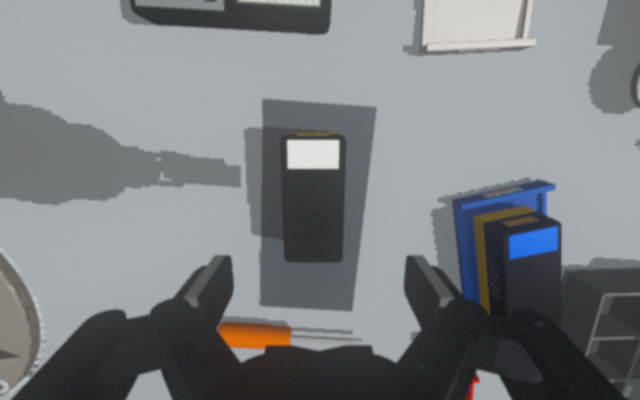

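White is upright at (313, 198), aligned with the tool and about 4 mm to the left. Its centre is (445.5, 170).

>>> step_arm --rows '[0.027,-0.027,0.2,0,0,0,1,0.027,-0.027,0.45,0,0,0,1,0.027,-0.027,0.65,0,0,0,1,0.027,-0.027,0.8,0,0,0,1,0.027,-0.027,0.835,0,0,0,1,0.027,-0.027,0.835,0,0,0,1]'

```text
time: 26.9
position: [444.9, 169.8, 14.9]
tcp_rot: [0.682, 0.731, -0.0, 0.0]
wrist_force: [1.1, 0.4, -0.3]
gripper_width: 85.4
grasp_force: 0.0
```

>>> step_arm --rows '[0,0,0,0,0,0,0.55,0,0,0,0,0,0,0.4,0,0,0,0,0,0,0.3,0,0,0,0,0,0,0.3,0,0,0,0,0,0,0.3,0,0,0,0,0,0,0.3]'

```text
time: 27.65
position: [445.0, 170.2, 15.4]
tcp_rot: [0.682, 0.731, 0.001, 0.0]
wrist_force: [-0.6, -0.1, 10.2]
gripper_width: 51.6
grasp_force: 40.2
```

>>> step_arm --rows '[0,0,-0.05,0,0,0,0.3,0,0,-0.15,0,0,0,0.3,0,0,-0.3,0,0,0,0.3,0.05,0.05,-0.5,0,0,0,0.3,0.25,0.2,-0.65,0,0,0,0.3,0.5,0.35,-0.7,0,0,-0.01,0.3,0.75,0.5,-0.7,0,0,-0.015,0.3,1,0.65,-0.7,0,0,-0.015,0.3]'

```text
time: 28.65
position: [531.7, 327.6, 120.8]
tcp_rot: [0.67, 0.742, 0.0, 0.0]
wrist_force: [0.6, -0.6, -3.7]
gripper_width: 51.5
grasp_force: 43.7
```

```bash
python3 - <<'E'
from h import *
tgt(563,376,115,6)
c=wrist("pics/w8.png"); c["region"]=0
v=cv2.cvtColor(c["color"],cv2.COLOR_RGB2HSV).astype(int)
for r in outline_of(c,"tray_white")[:2]: print(r["p"],r["at"],rect(unproj(c,pts(r["region"]),8)))
E
```

```text
pos [531.7 327.6 120.8] yaw 5.8 shift [0.3   0.24  0.039] turn [ 0.    -0.    -0.002] j7 -0.24 t 28.65
```

View pics/w8.png

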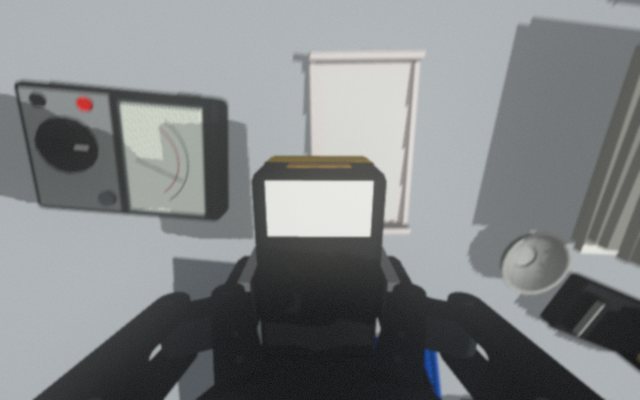

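```bash
python3 - <<'E'
from h import *
c=wrist()
p=unproj(c,[[308,53],[424,53],[410,231]],19); print(p,(p[0]+p[2])/2,np.degrees(np.arctan2(*(p[1]-p[0])[::-1])),np.linalg.norm(np.diff(p,axis=0),axis=1))
E
```

```text
[[512.51960723 448.86232838]
 [599.08664038 458.06333865]
 [616.80773473 315.42213678]] [564.66367098 382.14223258] 6.067057999901717 [ 87.05463697 143.7377809 ]
```

The white tray's rim spans corners (308, 53), (424, 53) and (410, 231). Combined with the top view, its centre is about (564.5, 377.5) and its yaw 6°.

>>> step_arm --rows '[0.1,0.08,0,0,0,0,0.3,0.2,0.17,0,0,0,-0.002,0.3,0.311,0.249,0.1,0,0,-0.002,0.3,0.311,0.249,0.3,0,0,-0.002,0.3,0.311,0.249,0.45,0,0,-0.002,0.3,0.311,0.249,0.57,0,0,-0.002,0.3,0.311,0.249,0.61,0,0,-0.002,0.3,0.311,0.249,0.61,0,0,-0.002,0.3]'

```text
time: 29.8
position: [564.0, 376.3, 28.2]
tcp_rot: [0.669, 0.743, -0.0, 0.0]
wrist_force: [0.3, 0.8, -4.0]
gripper_width: 51.5
grasp_force: 44.0
```

```bash
python3 - <<'E'
from h import *
tgt(564.5,377.5,16.4,6)
c=wrist("pics/w9.png")
E
```

```text
pos [564.  376.3  28.2] yaw 6.0 shift [0.008 0.004 0.079] turn [-0.  0.  0.] j7 -0.22 t 29.8
```

View pics/w9.png

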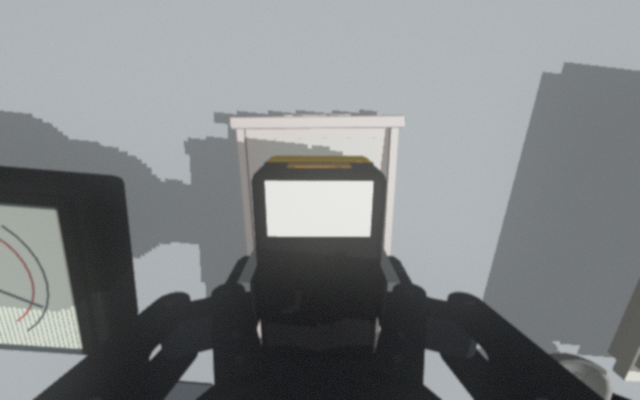

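White is centred in the same way as green was (end wall at row 122, pack end at row 157). Lowering.

>>> step_arm --rows '[0,0,0.02,0,0,0,0.3,0,0,0.04,0,0,0,0.3,0,0,0.055,0,0,0,0.3,0,0,0.065,0,0,0,0.3,0,0,0.073,0,0,0,0.3,0,0,0.079,0,0,0,0.3,0,0,0.079,0,0,0,0.3,0,0,0.079,0,0,0,0.3]'

```text
time: 30.85
position: [563.8, 376.4, 16.5]
tcp_rot: [0.669, 0.743, 0.0, -0.0]
wrist_force: [-4.1, -2.1, 4.3]
gripper_width: 51.5
grasp_force: 45.1
```

>>> step_arm --rows '[0,0,0.003,0,0,0,0.3,0,0,0.003,0,0,0,0.5,0,0,0,0,0,0,0.85,0,0,0,0,0,0,0.85,0,0,-0.1,0,0,0,0.85,0,0,-0.4,0,0,0,1,0,0,-0.7,0,0,0,1,0,0,-1,0,0,0,1]'

```text
time: 31.85
position: [563.9, 376.3, 168.7]
tcp_rot: [0.669, 0.743, 0.0, 0.0]
wrist_force: [0.3, 0.4, 1.0]
gripper_width: 85.3
grasp_force: 0.0
```

>>> step_arm --rows '[0,0,-0.2,0,0,0,1,-0.3,0,-0.3,0,0,0,1,-0.6,0,-0.3,0,0,0,1,-0.9,0,-0.3,0,0,0,1,-0.9,0,-0.3,0,0,0,1]'

```text
time: 32.48
position: [578.9, 237.9, 212.8]
tcp_rot: [0.671, 0.741, 0.0, 0.0]
wrist_force: [-0.1, -0.2, -0.9]
gripper_width: 85.3
grasp_force: 0.0
```

```bash
python3 - <<'E'
from h import *
print(get_state()["position"])
c=wrist(); t=camera("side")
for r in outline_of(c,"pack_white_mid")[:2]: print(r["p"],rect(unproj(c,pts(r["region"]),53)))
a=t["color"][110:370,140:500,::-1]; w=cv2.resize(c["color"][:,:,::-1],None,fx=.625,fy=.625)
a=cv2.resize(a,(400,289)); o=np.zeros((289,800,3),np.uint8); o[:,:400]=a; o[:250,400:]=w; cv2.imwrite("pics/f.png",o)
E
```

```text
[578.92933571 237.89710367 212.78401839]
0.96 (565.5, 365.3, 88.3, 52.9, -84.3)
```

View pics/f.png

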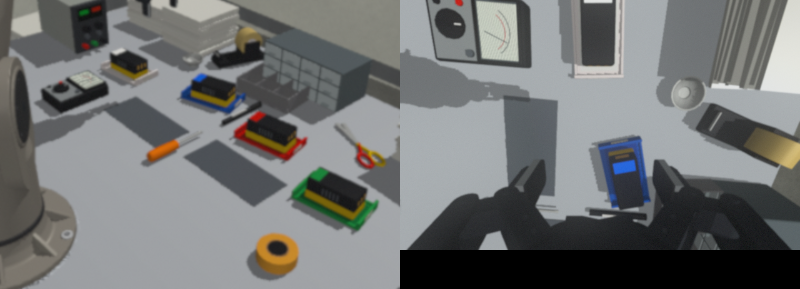

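The side view shows all four packs flat in their own trays: white (130, 65), blue (213, 90), red (270, 130) and green (337, 195). The meter and the roll haven't moved.

```bash
python3 -c "
from bench import *
print(sign_off())"
```

```text
the job is handed in; nothing more can be done
None
```

All four packs are upright and flat in the trays of their own colours, the meter and roll are where they were, and the job was handed in at about 32.5 s of the 109 s allowed.

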